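Switch the dust-valve selector to the blue outlet and press start

TASK

Turn the dust-extraction valve to the outlet with the blue marker: push the red tab round sideways with the fingertips until it points at the blue marker. Then press the green start button fully down and let it come up again, and finish clear of everything. Push only: do not pinch the tab, do not press start before the selector points at blue, and do not disturb the loose things around it.

Things in the scene. Friction and masses are not known exactly. Their poses are not given: they have to be found in the camera images.
- valve: Valve unit fixed to the bench: plywood plate 300 x 400 x 12 mm on 26 mm feet, over a batten; on it a grey drum (radius 110 mm, top 101 mm above the bench, axis at [0, 0.08] in this frame) with hose spigots round its side, and a grey switch box at [-0.08, -0.14] with the start button. Origin: bench level under the plate's centre; x to its rear, y left, z up; yaw varies.
- dial (a joint): Angle of the black selector disc, rad; grows counter-clockwise seen from above; at 0 the tab points along -x of the valve. Outlets at -1.10, -0.45, 0.45 and 1.10, stops at +-1.3. It turns stiffly and evenly, without clicks: 2 to 4 N on the tab moves it, and it stays where it is left. Starts within 0.2 of -0.45 (black); blue, yellow and white stand at the other three in any order.
- axis (a point): Centre of the top face of the black selector disc (radius 70 mm, 10 mm thick, on top of the drum), on its turning axis, 111 mm above the bench.
- tab (a point): The red upright tab on the disc, 52 mm from the axis: 24 mm long (radially), 12 mm thick, rising 44 mm above the disc. This point lies on its centre line, 20 mm above the disc and 24 mm below its top (top 155 mm above the bench). Force on both flanks at once counts as pinching. Nothing else stands on the disc but a 4 mm hub cap.
- aim (a point): The point the tab and its white arrow point at, 90 mm from the axis; it is over a marker's centre when the selector is there.
- marker_blue: Blue round marker button, 22 mm across, 4 mm thick, fixed on the drum's top rim 90 mm from the axis: the wanted outlet. Origin: centre of its underside.
- marker_yellow: Yellow marker button, same size: another outlet.
- marker_white: White marker button, same size: another outlet.
- marker_black: Black marker button, same size: the closed position, where the selector starts.
- start (a joint): Travel of the green start button, m: 0 up, 0.006 fully down; a spring brings it up again, 2 N starts it down, 5 N holds it fully down.
- start_top (a point): Centre of the top of the green start button (30 mm across, 84 mm above the bench); it is pressed straight down.
- sanding_block: Loose cork sanding block, 61 x 105 x 31 mm, on the bench to the left; leave alone. Origin: centre of its underside.
- glue_bottle: Loose white glue bottle with black cap, standing, 53 x 72 x 209 mm, on the plate behind the switch box; leave alone. Origin: centre of its underside.
- offcut_1: Loose pine offcut, 50 x 60 x 22 mm, lying on the plate between the switch box and the bottle; leave alone. Origin: centre of its underside.

How it is judged:
By the outcome, as a careful person would: the job done as asked, in the order asked, and still so for the second after the job is handed in, with the robot touching nothing.
It also fails if it takes over 43 s, if anything falls off the work surface, if the arm or the gripper's body presses on something with over 40 N, if the wrist force passes 120 N, or if a joint passes its speed limit or range.

ROBOT

A 6-joint arm with a two-finger parallel gripper is mounted at the origin on a cart in front of the work surface, level with it; the furniture and walls round the work are solid. World frame = base frame: x ahead of the robot, y to its left, z up, the work surface at z = 0. Lengths are in m, angles in degrees, forces in N, time in s.
With the tool pointing down it reaches from about 0.4 to 0.825 m from the base axis. Payload 7 kg.
Tool frame: the origin (TCP) lies at the very end of the fingers, on their centre line; the grasp point (between the pads) lies 19 mm behind it; z points along the fingers, y is the line along which they close (so a half turn about z gives the same grasp; the last joint's range is limited). The gripper opens to 88 mm and grips with 3 to 60 N. Pads are 19 mm wide; open, the fingers measure 130 mm over their backs; the gripper's body (78 mm by 193 mm) begins 47 mm behind the grasp point.
Start: joints at [87.554, 20.546, 0.682, 0, -70.136, -16.507], TCP at [0.219, 0.638, 0.192] pointing down, gripper open.
Joint ranges: [-176.03, 176.03], [-82.01, 121.73], [-58.28, 71.71], [-173.87, 95.51], [-174.79, -0.11], [-173.66, 173.66]. Speed limits (degrees/s): [136.94, 136.94, 172.46, 180, 180, 180].

INTERFACE

Orientations are given as [roll, pitch, yaw] about the fixed x, y, z axes, in that order (R = Rz(yaw) Ry(pitch) Rx(roll)).
In Python, from plant import get_state, capture, close_job, regions_of gives the robot as it stands.
- The arm moves only by the tool jog_arm, never from a script. Its argument "moves" is a list of rows, each a list of 3 entries, a list of its own where there are three numbers: the shift along the tool's x, y, z in cm, then the turn about the tool's z in degrees, then the finger opening in cm, from 0 to 8.76. A call has 1 to 12 rows; each row shifts and turns the commanded pose from where the row before left it, along the tool's axes as they then stand; what a row does not reach is not made up. A row lasts 1/8 s, in which the tool goes at most 62.5 mm and 10.7 degrees, less where a joint would pass 70% of its speed; a pose out of reach is approached as far as the arm can. A call is refused whole if a number of a shift passes 6.25 or a number of a turn 10.7, either way. A call with a gripper value outside its range is refused whole. The fingers move at their own pace and stop on an object; "newtons" is the grip in N (left out, the last holds). Time passes only in rows, so rows that do not move let the fingers close. It gives the time, the measured TCP pose, the force, the opening and the grip force at its end, in the units of the state.
- get_state(): the state, without advancing time (a new reading comes with each control period).
- capture(name): name is "scene" or "top"; returns a dict with "pixels" (400x640x3 uint8, blue, green, red), "mtx" (3x3 intrinsics, pixels), "k1" (the pictures are not rectified: a ray, as slopes to the right and down, at radius r is drawn at 1 + k1 r^2 times it, then the intrinsics apply), "world_from_camera" (4x4, takes a point from camera to world coordinates). Camera axes: x right, y down, z forward; pixel columns grow to the right and rows downward; lengths in m; the calibration is good to about 2 mm. A picture is of the moment at which its call begins. There is no depth.
- close_job(): hands the job in; it is judged then, once.
Trained networks look in a picture, given as the dict that the camera call returned (one of the last four; its "shot" number tells which), for a name from the list of things; names that differ only in an ending like _2 or _b are one class to them, and where a whole thing is asked for, a point or a joint stands for the part that bears it (a point fixed in the world has none). Each returns a list of dicts, best first, with "confidence" (0 to 1); they miss things now and then, are a little off and sometimes report something else, mostly with a low value. They report only what shows in the picture. A call takes as long as a camera call.
- regions_of(picture, thing): "pixels" (400x640 bool, what is visible of it) and "pixel" ([column, row] in pixels, amid what is visible of it).
The state is a dict: "time_s": time; "joints": joint angles; "qd": joint speeds; "joint_torque": joint torques, N m; "tcp_pos": TCP position; "eef_rot": TCP orientation; "contact_force": force on the tool from outside, world axes, zero at the start; "moment": the same for the moment, N m; "gripper_width": finger opening in m; "gripper_force": force on a finger pad.
Only numpy, scipy, OpenCV 4.12 (cv2) and the standard library are available. Lean on these libraries where they do the work, as an engineer would, in place of code of your own. Each camera call takes 0.05 s, during which the arm holds its last target. There are 200 camera calls.

## Working session

There is one attempt and no reset: what is moved stays moved. The work goes in short steps, Python scripts to look and compute and a tool call to move; the robot and the scene stay as the last step left them, time stands still between calls to the robot, and variables do not carry over. Pictures are saved under pics/ and viewed, at most 10 in all, crops included, and the job is handed in when it is done.

Besides the shell and the picture viewer there is one more tool, called after ">>>" as name([rows], argument=value, ...), one row to a line, values as JSON. jog_arm: Moves the arm, as the interface text tells. Its arguments: {"type":"object","properties":{"moves":{"type":"array"},"newtons":{"type":"number"}},"required":["moves"]}

```bash
mkdir -p pics
cat > h.py <<'E'
import numpy as np, cv2
from plant import *
def ray(c,px):
    K=np.array(c["mtx"]);k1=c["k1"];T=np.array(c["world_from_camera"])
    d=np.array([(px[0]-K[0,2])/K[0,0],(px[1]-K[1,2])/K[1,1]]);u=d.copy()
    for _ in range(30): u=d/(1+k1*(u@u))
    return T[:3,3],T[:3,:3]@np.array([u[0],u[1],1])
def at(c,px,z):
    o,r=ray(c,px); return o+r*(z-o[2])/r[2]
E
python3 - <<'E'
from h import *
s=get_state();print({k:np.round(s[k],3) for k in("time_s","tcp_pos","eef_rot","contact_force")})
Z=dict(dial=.111,tab=.131,marker_blue=.103,marker_yellow=.103,marker_white=.103,marker_black=.103,start_top=.084,start=.084,glue_bottle=.1,offcut_1=.05,sanding_block=.031)
for n in("scene","top"):
    c=capture(n);cv2.imwrite(f"pics/{n}1.png",c["pixels"]);print(n,np.round(np.array(c["world_from_camera"])[:3,3],2))
    for t,z in Z.items():
        for r in regions_of(c,t)[:2]:
            print(t,round(r["confidence"],2),np.round(r["pixel"],0),int(r["pixels"].sum()),np.round(at(c,r["pixel"],z),3))
E
```

```text
{'time_s': np.float64(0.0), 'tcp_pos': array([0.219, 0.638, 0.191]), 'eef_rot': array([ 1.79903e+02, -8.00000e-03, -1.89610e+01]), 'contact_force': array([ 0.135,  0.929, -0.058])}
scene [ 0.23 -0.33  0.76]
dial 0.63 [342. 215.] 2630 [0.577 0.03  0.111]
dial 0.16 [380. 314.] 172 [ 0.484 -0.188  0.111]
tab 0.97 [345. 216.] 2542 [0.569 0.013 0.131]
tab 0.2 [215. 173.] 750 [0.406 0.301 0.131]
marker_blue 0.65 [323. 245.] 57 [ 0.496 -0.003  0.103]
marker_yellow 0.19 [307. 218.] 64 [0.514 0.076 0.103]
marker_white 0.28 [414. 298.] 785 [ 0.562 -0.204  0.103]
start_top 0.59 [380. 316.] 184 [ 0.492 -0.185  0.084]
start 0.56 [376. 314.] 173 [ 0.488 -0.178  0.084]
glue_bottle 0.95 [440. 257.] 1695 [ 0.672 -0.174  0.1  ]
offcut_1 0.86 [413. 298.] 773 [ 0.586 -0.192  0.05 ]
sanding_block 0.77 [214. 173.] 751 [0.432 0.401 0.031]
sanding_block 0.68 [322. 245.] 62 [0.525 0.036 0.031]
top [0.43 0.15 1.19]
dial 0.58 [365. 192.] 2122 [0.586 0.033 0.111]
tab 0.58 [364. 193.] 2170 [0.582 0.038 0.131]
marker_blue 0.37 [377. 222.] 44 [0.507 0.002 0.103]
marker_blue 0.35 [366. 191.] 2047 [0.591 0.029 0.103]
marker_yellow 0.62 [336. 208.] 48 [0.547 0.112 0.103]
marker_yellow 0.31 [366. 192.] 1994 [0.59  0.03  0.103]
marker_white 0.46 [396. 212.] 36 [ 0.535 -0.049  0.103]
marker_white 0.18 [436. 163.] 584 [ 0.667 -0.167  0.103]
marker_black 0.37 [352. 222.] 29 [0.507 0.068 0.103]
marker_black 0.36 [442. 197.] 414 [ 0.574 -0.179  0.103]
start_top 0.43 [444. 228.] 78 [ 0.489 -0.185  0.084]
start 0.61 [443. 227.] 84 [ 0.492 -0.183  0.084]
glue_bottle 0.68 [437. 164.] 630 [ 0.666 -0.17   0.1  ]
offcut_1 0.65 [442. 195.] 427 [ 0.586 -0.194  0.05 ]
sanding_block 0.89 [231. 252.] 744 [0.432 0.407 0.031]
```

View pics/scene1.png

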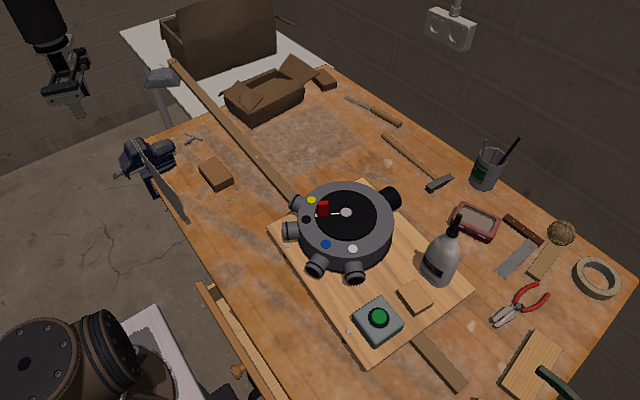

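View pics/top1.png

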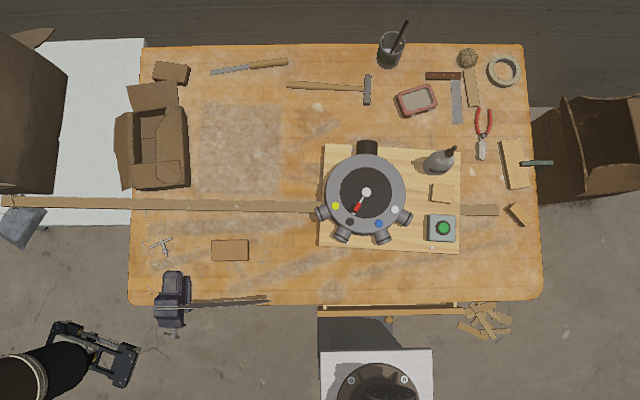

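The top view shows the markers as yellow (336,206), black (349,222), blue (378,224) and white (395,210). The tab is at (357,208), and the green button at (443,228). Blue is therefore the +0.45 outlet, so the tab has to be pushed towards -y.

```bash
cat >> h.py <<'E'
from scipy.optimize import least_squares
def blob(c,lo,hi,roi):
    hsv=cv2.cvtColor(c["pixels"],cv2.COLOR_BGR2HSV);m=cv2.inRange(hsv,lo,hi);k=np.zeros_like(m)
    x0,y0,x1,y1=roi;k[y0:y1,x0:x1]=m[y0:y1,x0:x1];n,l,s,ct=cv2.connectedComponentsWithStats(k)
    i=1+np.argmax(s[1:,4]) if n>1 else None
    return (ct[i],int(s[i,4]),l==i) if i else None
RO=dict(top=(315,145,420,250),scene=(285,175,400,275));GR=dict(top=(425,210,462,245),scene=(355,300,405,335))
COL=dict(blue=((100,140,60),(125,255,255)),yellow=((22,140,100),(35,255,255)),red=((0,170,60),(6,255,255)))
E
python3 - <<'E'
from h import *
for n in("scene","top"):
    c=capture(n)
    P={}
    for k,(lo,hi) in COL.items():
        b=blob(c,lo,hi,RO[n]);
        if b: P[k]=at(c,b[0],.105 if k!="red" else .135);print(n,k,b[0].round(1),b[1],P[k].round(4))
    g=blob(c,(45,120,60),(80,255,255),GR[n]);print(n,"green",g[0].round(1),g[1],at(c,g[0],.082).round(4))
    # dial disc: dark circle
    x0,y0,x1,y1=RO[n];cv2.imwrite(f"pics/{n}c.png",cv2.resize(c["pixels"][y0:y1,x0:x1],None,fx=5,fy=5,interpolation=cv2.INTER_CUBIC))
    if n=="top":
        q={"yellow":(-1.1,P["yellow"]),"blue":(.45,P["blue"])}
        for nm,a in(("marker_white",1.1),("marker_black",-.45)):
            r=[x for x in regions_of(c,nm) if x["pixels"].sum()<120]
            if r: q[nm]=(a,at(c,r[0]["pixel"],.105));print(nm,q[nm][1].round(4))
        f=lambda p:np.concatenate([[p[0]-.09*np.cos(p[2]+a)-w[0],p[1]-.09*np.sin(p[2]+a)-w[1]] for a,w in q.values()])
        s=least_squares(f,[.59,.03,0],loss="soft_l1",f_scale=.002);print("axis,yaw",s.x.round(4),(s.fun*1e3).round(1))
        ax=s.x
for k in[0]:
    d=P["red"][:2]-ax[:2];print("dial from tab",np.arctan2(-d[1],-d[0])-ax[2],np.linalg.norm(d))
E
python3 -c "
import cv2,numpy as np
a=cv2.imread('pics/topc.png')
cv2.imwrite('pics/tc.png',a)"
```

```text
scene blue [325.5 243.5] 66 [ 0.503  -0.0038  0.105 ]
scene yellow [311.  199.4] 54 [0.5518 0.112  0.105 ]
scene red [322.8 207.7] 152 [0.5432 0.057  0.135 ]
scene green [378.9 316.1] 182 [ 0.4911 -0.1837  0.082 ]
top blue [378.6 223.1] 40 [ 0.5038 -0.0022  0.105 ]
top yellow [335.  205.5] 42 [0.5526 0.1135 0.105 ]
top red [356.7 206.6] 40 [0.5455 0.0578 0.135 ]
top green [443.3 227.3] 73 [ 0.4914 -0.1834  0.082 ]
marker_white [ 0.5388 -0.043   0.105 ]
marker_black [0.5104 0.0723 0.105 ]
axis,yaw [ 0.5872  0.0302 -0.0821] [ 0.4 -0.  -0.6  0.   1.1 -3.4 -0.8  3.6]
dial from tab -0.5037929199725454 0.04997249259505315
```

View pics/tc.png

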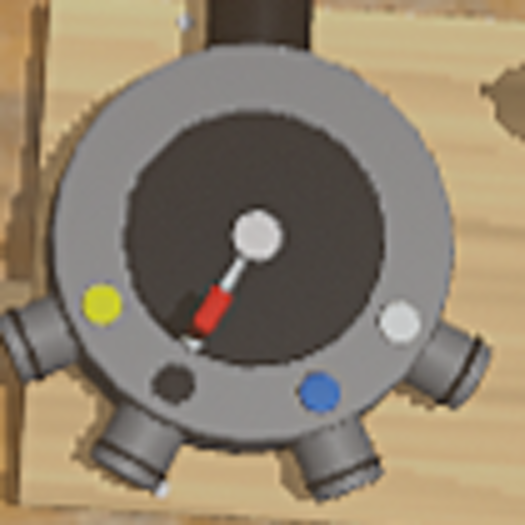

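```bash
cat >> h.py <<'E'
def plan(goal,yaw=None,R=None):
    s=get_state();p=np.array(s["tcp_pos"]);y=np.radians(s["eef_rot"][2]);d=np.array(goal)-p
    X=np.array([np.cos(y),np.sin(y),0]);Y=np.array([np.sin(y),-np.cos(y),0])
    print("shift cm",(100*np.array([d@X,d@Y,-d[2]])).round(2),"turn",None if yaw is None else round(np.degrees(y)-yaw,1),"t",round(s["time_s"],2),"F",np.round(s["contact_force"],1),"p",p.round(4),"yaw",round(np.degrees(y),1))
E
python3 - <<'E'
from h import *
c=capture("top")
px=lambda u,v:(u/5+315-.4,v/5+145-.4)
q=[(-1.1,px(102,304)),(-.45,px(174,384)),(.45,px(320,392)),(1.1,px(400,322))]
q=[(a,at(c,p,.105)) for a,p in q]
f=lambda p:np.concatenate([[p[0]-.09*np.cos(p[2]+a)-w[0],p[1]-.09*np.sin(p[2]+a)-w[1]] for a,w in q])
s=least_squares(f,[.59,.03,0]);A=s.x;print(A.round(4),(s.fun*1e3).round(1))
h=at(c,px(257,236),.114);print("hub",h.round(4),"disc",at(c,px(255,237),.111).round(4))
ti=at(c,px(193,345),.111);d=ti-h;print("dial arrow",np.arctan2(-d[1],-d[0])-A[2],np.hypot(d[0],d[1]))
dial=-.5
ph=np.pi+A[2]+dial;t=np.array([-np.sin(ph),np.cos(ph)]);T=A[:2]+.052*np.array([np.cos(ph),np.sin(ph)])
print("T",T.round(4));g=T-t*.042;print("goal",g.round(4),np.degrees(ph)-180);plan([*g,.2],np.degrees(ph)-180)
E
```

```text
[ 0.5877  0.0307 -0.0727] [-0.1  0.   0.3 -0.2 -0.1 -0.1 -0.1  0.3]
hub [0.5875 0.0302 0.114 ] disc [0.5874 0.031  0.111 ]
dial arrow -0.4758253480062857 0.06786277681766643
T [0.544  0.0589]
goal [0.5667 0.0942] -32.81203211731628
shift cm [50.54 40.19 -0.77] turn 13.9 t 1.45 F [ 0.1 -0.2 -0.2] p [0.2193 0.6384 0.1923] yaw -19.0
```

>>> jog_arm([
  [[0,0,-5],0,0],
  [[4.2,3.3,0],0,0],
  [[4.2,3.3,0],0,0],
  [[4.2,3.3,0],0,0],
  [[4.2,3.4,0],0,0],
  [[4.2,3.4,0],0,0],
  [[4.2,3.4,0],0,0],
  [[4.2,3.4,0],0,0],
  [[4.2,3.4,0],0,0],
  [[4.2,3.4,0],0,0],
  [[4.2,3.3,0],0,0],
  [[4.2,3.3,0],0,0],
], newtons=10)

```text
time_s: 2.95
tcp_pos: [0.5371, 0.1378, 0.2426]
eef_rot: [-180.0, -0.0, -18.9]
contact_force: [0.5, 1.2, -0.3]
gripper_width: 0.0005
gripper_force: 0.0
```

>>> jog_arm([
  [[4.2,3.3,0],7,0],
  [[0,0,0],7,0],
  [[0,0,0],0,0],
])

```text
time_s: 3.32
tcp_pos: [0.5655, 0.0938, 0.2421]
eef_rot: [180.0, 0.0, -33.0]
contact_force: [-0.9, 0.6, -0.3]
gripper_width: 0.0006
gripper_force: 0.0
```

Run:
```python
from h import *
plan([.5667,.0942,.126],-32.8);print(get_state()["gripper_width"])
c=capture("scene");cv2.imwrite("pics/a.png",c["pixels"][100:300,200:500].repeat(2,0).repeat(2,1))
```

```text
shift cm [ 0.08 -0.1  11.61] turn -0.2 t 3.33 F [-0.9  0.6 -0.3] p [0.5655 0.0938 0.2421] yaw -33.0
0.000644509726166106
```

View pics/a.png

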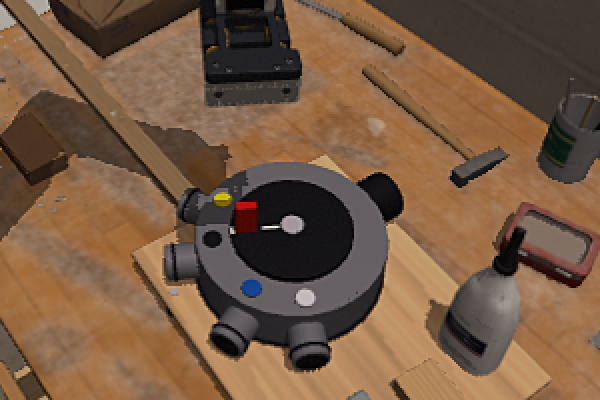

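The tab, at (247,217) in the crop, still stands near black. The gripper is above and behind it, but I can't clearly make out the fingertips, so I'll check where the TCP projects.

Run:
```python
from h import *
c=capture("scene");T=np.linalg.inv(np.array(c["world_from_camera"]));K=np.array(c["mtx"])
for z in(0,.019,.066,.1):
    p=T@np.r_[np.array(get_state()["tcp_pos"])+[0,0,z],1];u=p[:2]/p[2];u=u*(1+c["k1"]*u@u);print(z,(K[:2,:2]@u+K[:2,2]).round(0),2*((K[:2,:2]@u+K[:2,2])-[200,100]))
c2=capture("top");cv2.imwrite("pics/b.png",np.hstack([cv2.resize(c["pixels"][90:230,240:400],None,fx=2.5,fy=2.5),cv2.resize(c2["pixels"][90:230,260:420],None,fx=2.5,fy=2.5)]))
```

```text
0 [320. 158.] [240.72070422 116.53565427]
0.019 [320. 151.] [240.80221504 102.78737755]
0.066 [321. 133.] [241.01520634  66.43083298]
0.1 [321. 119.] [241.18007691  37.83924538]
```

View pics/b.png

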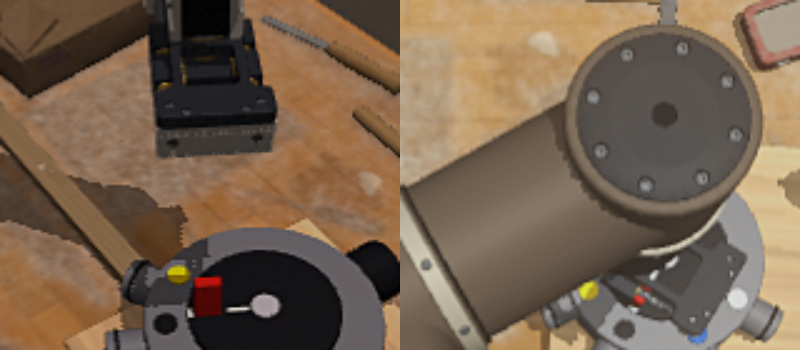

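>>> jog_arm([
  [[0,0,4],0,0],
  [[0,0,4],0,0],
  [[0,0,2.5],0,0],
  [[0,0,1.1],0,0],
  [[0,0,0],0,0],
])

```text
time_s: 4.1
tcp_pos: [0.5652, 0.0949, 0.1263]
eef_rot: [180.0, 0.0, -32.9]
contact_force: [0.0, 1.2, 0.2]
gripper_width: 0.0002
gripper_force: 0.0
```

Run:
```python
from h import *
plan([.5667,.0942,.126],-32.8)
# waypoints: finger centre 27 mm behind tab centre line at dial angles
A=[.5877,.0307,-.0727];s=get_state();p=np.array(s["tcp_pos"])[:2];y=np.radians(s["eef_rot"][2])
for dial in[-.5,-.32,-.14,.04,.22,.36,.45]:
    ph=np.pi+A[2]+dial;e=np.array([np.cos(ph),np.sin(ph)]);t=np.array([-e[1],e[0]]);g=np.array(A[:2])+.052*e-.027*t
    d=g-p;print(dial,g.round(4),"x,y cm",round(100*(d@[np.cos(y),np.sin(y)]),2),round(100*(d@[np.sin(y),-np.cos(y)]),2),"turn",round(np.degrees(y-(ph-np.pi)),2))
    p=g;y=ph-np.pi
```

```text
shift cm [ 0.16 -0.02  0.03] turn -0.1 t 4.1 F [0.  1.2 0.2] p [0.5652 0.0949 0.1263] yaw -32.9
-0.5 [0.5586 0.0816] x,y cm 0.17 1.48 turn -0.04
-0.32 [0.55   0.0755] x,y cm -0.4 0.97 turn -10.31
-0.14 [0.5426 0.0681] x,y cm -0.4 0.97 turn -10.31
0.04 [0.5366 0.0594] x,y cm -0.4 0.97 turn -10.31
0.22 [0.5323 0.0498] x,y cm -0.4 0.97 turn -10.31
0.36 [0.5302 0.0419] x,y cm -0.33 0.75 turn -8.02
0.45 [0.5294 0.0366] x,y cm -0.22 0.48 turn -5.16
```

>>> jog_arm([
  [[0.17,0.7,0],0,0],
  [[0,0.6,0],0,0],
  [[0,0.2,0],0,0],
  [[-0.22,0.48,0],-5.15,0],
  [[-0.22,0.48,0],-5.15,0],
  [[-0.22,0.48,0],-5.15,0],
  [[-0.22,0.48,0],-5.15,0],
])

```text
time_s: 4.97
tcp_pos: [0.5425, 0.0672, 0.1266]
eef_rot: [-180.0, -0.0, -12.2]
contact_force: [-0.9, 0.5, 0.3]
gripper_width: 0.0006
gripper_force: 0.0
```

```bash
cat >> h.py <<'E'
def dial(c,n):
    b=blob(c,*COL["red"],RO[n])
    if b is None: return None
    P=at(c,b[0],.135);d=P[:2]-[.5877,.0307];return b[1],round(np.arctan2(-d[1],-d[0])+.0727,3),round(np.hypot(*d),4),b[0].round(1)
E
python3 - <<'E'
from h import *
plan([.5426,.0681,.126],-12.2)
for n in("scene","top"): print(n,dial(capture(n),n))
E
```

```text
shift cm [-0.01 -0.09  0.06] turn 0.0 t 4.97 F [-0.9  0.5  0.3] p [0.5425 0.0672 0.1266] yaw -12.2
scene (33, np.float64(-0.223), np.float64(0.0591), array([321., 213.]))
top None
```

>>> jog_arm([
  [[-0.22,0.48,0],-5.15,0],
  [[-0.22,0.48,0],-5.15,0],
  [[-0.22,0.48,0],-5.15,0],
  [[-0.22,0.48,0],-5.15,0],
])

```text
time_s: 5.58
tcp_pos: [0.5325, 0.049, 0.1265]
eef_rot: [-180.0, -0.0, 8.3]
contact_force: [0.8, 0.7, 0.5]
gripper_width: 0.0006
gripper_force: 0.0
```

Run:
```python
from h import *
plan([.5323,.0498,.126],8.4)
for n in("scene","top"):
    c=capture(n); print(n,dial(c,n))
    if n=="scene": cv2.imwrite("pics/d.png",cv2.resize(c["pixels"][150:290,260:420],None,fx=4,fy=4))
```

```text
shift cm [-0.01 -0.08  0.05] turn -0.1 t 5.58 F [0.8 0.7 0.5] p [0.5325 0.049  0.1265] yaw 8.3
scene (39, np.float64(-0.215), np.float64(0.055), array([322.9, 212.6]))
top None
```

View pics/d.png

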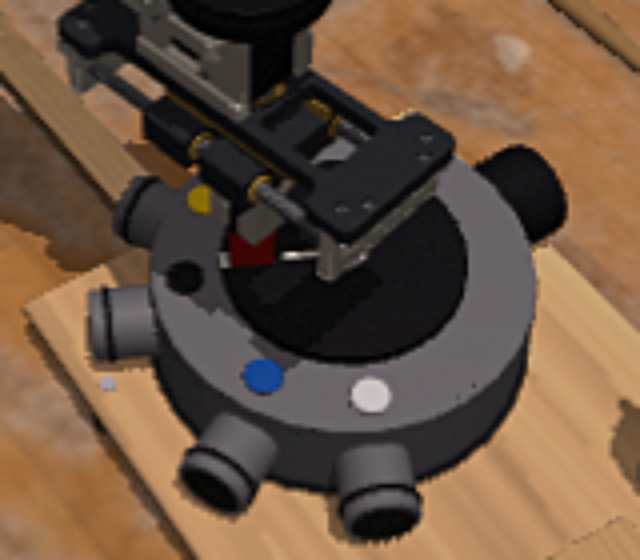

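The picture shows the tab (red at (250,250)) partly hidden by a finger, with the arrow tip at (220,262). It seems to have moved little or not at all. I'll check that in numbers before pushing further.

Run:
```python
from h import *
c=capture("scene");T=np.linalg.inv(np.array(c["world_from_camera"]));K=np.array(c["mtx"])
def proj(P):
    p=T@np.r_[P,1];u=p[:2]/p[2];u=u*(1+c["k1"]*u@u);return 4*(K[:2,:2]@u+K[:2,2]-[260,150])
s=get_state();p=np.array(s["tcp_pos"]);print("tcp",proj(p).round(0),"back",proj(p+[0,0,.06]).round(0))
y=np.radians(s["eef_rot"][2]);Y=np.array([np.sin(y),-np.cos(y),0])
print("finger edges",proj(p+.021*Y).round(0),proj(p-.021*Y).round(0),"force",np.round(s["contact_force"],1))
for dl in(-.5,-.3,-.1,.1,.22):
    ph=np.pi-.0727+dl;e=np.array([np.cos(ph),np.sin(ph),0]);A=np.array([.5877,.0307,0])
    print(dl,"tab base",proj(A+.052*e+[0,0,.111]).round(0),"top",proj(A+.052*e+[0,0,.155]).round(0),"arrow tip",proj(A+.068*e+[0,0,.111]).round(0))
print("hub",proj(A+[0,0,.115]).round(0))
```

```text
tcp [245. 259.] back [245. 188.]
finger edges [273. 281.] [217. 238.] force [0.2 0.7 1.1]
-0.5 tab base [250. 255.] top [251. 205.] arrow tip [221. 257.]
-0.3 tab base [253. 270.] top [254. 220.] arrow tip [226. 276.]
-0.1 tab base [261. 284.] top [262. 234.] arrow tip [235. 295.]
0.1 tab base [271. 296.] top [273. 247.] arrow tip [249. 311.]
0.22 tab base [279. 303.] top [281. 254.] arrow tip [259. 321.]
hub [343. 244.]
```

Run:
```python
from h import *
c=capture("scene");i=c["pixels"][185:235,295:365].astype(float);i=np.clip(255*(i/255)**.55,0,255).astype(np.uint8)
cv2.imwrite("pics/e.png",cv2.resize(i,None,fx=11,fy=11,interpolation=cv2.INTER_CUBIC))
```

```text
(no output)
```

View pics/e.png

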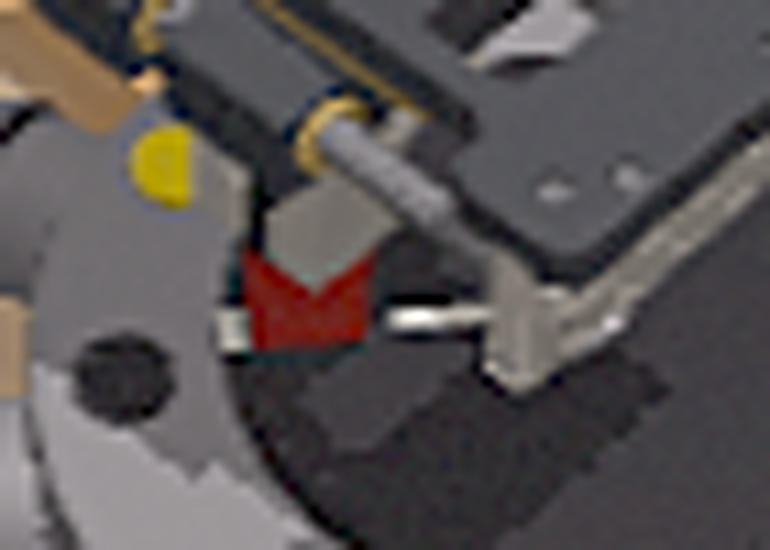

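Run:
```python
from h import *
c=capture("scene");T=np.linalg.inv(np.array(c["world_from_camera"]));K=np.array(c["mtx"])
def proj(P):
    p=T@np.r_[P,1];u=p[:2]/p[2];u=u*(1+c["k1"]*u@u);return K[:2,:2]@u+K[:2,2]
s=get_state();p=np.array(s["tcp_pos"]);y=np.radians(s["eef_rot"][2]);X=np.array([np.cos(y),np.sin(y),0]);Y=np.array([np.sin(y),-np.cos(y),0]);Z=np.array([0,0,1])
E=lambda P:((proj(P)-[295,185])*11).round(0)
print("body near corner",[E(p+.066*Z+sx*.039*X+sy*.0965*Y) for sx in(-1,1) for sy in(-1,1)])
for h in(0,.02,.04,.066): print(h,"finger corners",E(p+h*Z-.0095*X+.021*Y),E(p+h*Z+.0095*X+.021*Y),E(p+h*Z-.0095*X-.021*Y))
p0=np.array([.219,.638,.192]);y=np.radians(-19);Y=np.array([np.sin(y),-np.cos(y),0]);X=np.array([np.cos(y),np.sin(y),0])
im=cv2.imread("pics/scene1.png");x0,y0=20,40
i=np.clip(255*(im[y0:140,x0:140]/255.)**.5,0,255).astype(np.uint8);i=cv2.resize(i,None,fx=6,fy=6,interpolation=cv2.INTER_CUBIC)
for P,col in((p0,(0,0,255)),(p0+.044*Y,(0,255,0)),(p0-.044*Y,(0,255,255)),(p0+.066*Z,(255,0,0))):
    u=(proj(P)-[x0,y0])*6;cv2.circle(i,tuple(int(v) for v in u),5,col,2)
cv2.imwrite("pics/f.png",i)
```

```text
body near corner [array([-213.,  -45.]), array([539., 536.]), array([  78., -249.]), array([828., 277.])]
0 finger corners [331. 415.] [398. 359.] [178. 296.]
0.02 finger corners [333. 353.] [400. 296.] [177. 233.]
0.04 finger corners [334. 288.] [403. 231.] [175. 167.]
0.066 finger corners [336. 200.] [407. 143.] [173.  78.]
```

View pics/f.png

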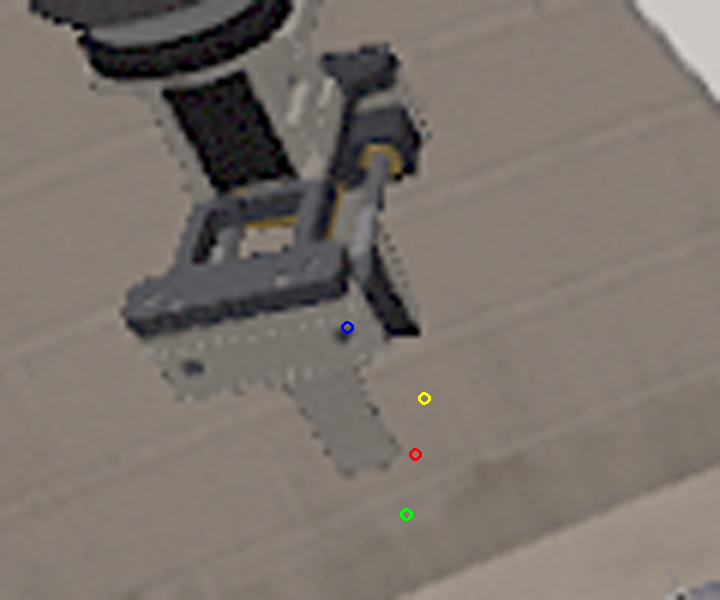

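The fingers visibly end about 40–45 mm short of the projected TCP. That holds both at the start pose (tip at (365,465) against the red and green marks) and at the tab. So the real fingertips passed over the tab, which hasn't moved. I'll go back behind the tab and descend about 40 mm lower, watching the force.

>>> jog_arm([
  [[0,0,-2],0,0],
  [[2,-2,0],0,0],
  [[2,-2,0],0,0],
  [[0,0,0],10.3,0],
  [[0,0,0],10.3,0],
  [[0,0,0],10.3,0],
  [[0,0,0],10.3,0],
  [[0,0,2.0],0,0],
  [[0,0,1.5],0,0],
  [[0,0,0],0,0],
])

```text
time_s: 7.08
tcp_pos: [0.5653, 0.0941, 0.1099]
eef_rot: [179.9, 0.1, -33.0]
contact_force: [-0.2, 0.5, 0.7]
gripper_width: 0.0005
gripper_force: 0.0
```

Run:
```python
from h import *
plan([.5667,.0942,.088],-32.8)
c=capture("scene");print(dial(c,"scene"))
```

```text
shift cm [ 0.11 -0.08  2.19] turn -0.2 t 7.08 F [-0.2  0.5  0.7] p [0.5653 0.0941 0.1099] yaw -33.0
(45, np.float64(-0.49), np.float64(0.0478), array([324.5, 207.1]))
```

>>> jog_arm([
  [[0,0,0.6],0,0],
  [[0,0,0.6],0,0],
  [[0,0,0.5],0,0],
  [[0,0,0.4],0,0],
  [[0,0,0],0,0],
])

```text
time_s: 7.75
tcp_pos: [0.5659, 0.0943, 0.0899]
eef_rot: [180.0, 0.0, -33.0]
contact_force: [0.6, -0.0, 0.6]
gripper_width: 0.0006
gripper_force: 0.0
```

>>> jog_arm([
  [[0.1,0.7,0],0,0],
  [[0.0,0.6,0],0,0],
  [[0,0.3,0],0,0],
  [[-0.22,0.48,0],-5.15,0],
  [[0,0,0],0,0],
])

```text
time_s: 8.38
tcp_pos: [0.5539, 0.0775, 0.0906]
eef_rot: [-180.0, -0.0, -27.8]
contact_force: [0.7, 0.7, 0.8]
gripper_width: 0.0005
gripper_force: 0.1
```

Run:
```python
from h import *
plan([.5544,.0787,.088],-27.6)
c=capture("scene");print(dial(c,"scene"))
i=np.clip(255*(c["pixels"][180:250,285:385]/255.)**.55,0,255).astype(np.uint8);cv2.imwrite("pics/g.png",cv2.resize(i,None,fx=8,fy=8,interpolation=cv2.INTER_CUBIC))
```

```text
shift cm [-0.01 -0.13  0.26] turn -0.2 t 8.38 F [0.7 0.7 0.8] p [0.5539 0.0775 0.0906] yaw -27.8
None
```

View pics/g.png

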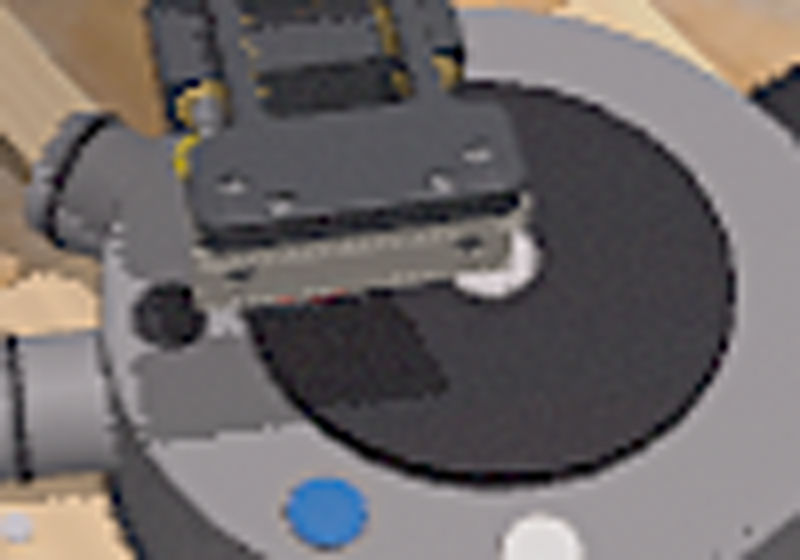

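>>> jog_arm([
  [[-0.22,0.48,0],-5.15,0],
  [[-0.22,0.48,0],-5.15,0],
  [[-0.22,0.48,0],-5.15,0],
])

```text
time_s: 8.8
tcp_pos: [0.5428, 0.0674, 0.0905]
eef_rot: [-179.9, -0.1, -12.3]
contact_force: [1.2, 1.8, 0.8]
gripper_width: 0.0003
gripper_force: 1.2
```

```bash
cat >> h.py <<'E'
def red(c,n):
    hsv=cv2.cvtColor(c["pixels"],cv2.COLOR_BGR2HSV);x0,y0,x1,y1=RO[n];h=hsv[y0:y1,x0:x1]
    m=((h[...,0]<7)|(h[...,0]>174))&(h[...,1]>150)&(h[...,2]>35);v,u=np.nonzero(m)
    return (len(u),u.min()+x0,u.max()+x0,v.min()+y0,v.max()+y0) if len(u) else 0
E
python3 - <<'E'
from h import *
plan([.5426,.0681,.088],-12.2)
for n in("scene","top"):c=capture(n);print(dial(c,n),red(c,n))
E
```

```text
shift cm [-0.03 -0.06  0.25] turn -0.1 t 8.8 F [1.2 1.8 0.8] p [0.5428 0.0674 0.0905] yaw -12.3
None (7, np.int64(319), np.int64(319), np.int64(214), np.int64(220))
None 0
```

>>> jog_arm([
  [[-0.22,0.48,0],-5.15,0],
  [[-0.22,0.48,0],-5.15,0],
  [[-0.22,0.48,0],-5.15,0],
  [[-0.22,0.48,0],-5.15,0],
])

```text
time_s: 9.4
tcp_pos: [0.5326, 0.049, 0.0905]
eef_rot: [-180.0, -0.1, 8.2]
contact_force: [1.9, 2.1, 0.9]
gripper_width: 0.0001
gripper_force: 1.2
```

Run:
```python
from h import *
plan([.5323,.0498,.088],8.4)
for n in("scene","top"):c=capture(n);print(dial(c,n),red(c,n))
c=capture("scene");T=np.linalg.inv(np.array(c["world_from_camera"]));K=np.array(c["mtx"])
def proj(P):
    p=T@np.r_[P,1];u=p[:2]/p[2];u=u*(1+c["k1"]*u@u);return (K[:2,:2]@u+K[:2,2]).round(1)
for dl in(-.4,-.2,0,.2):
    ph=np.pi-.0727+dl;e=np.array([np.cos(ph),np.sin(ph),0]);A=np.array([.5877,.0307,0])
    print(dl,"outer base",proj(A+.064*e+[0,0,.111]),"top",proj(A+.064*e+[0,0,.155]))
```

```text
shift cm [-0.02 -0.08  0.25] turn -0.2 t 9.4 F [1.9 2.1 0.9] p [0.5326 0.049  0.0905] yaw 8.2
(79, np.float64(0.265), np.float64(0.0561), array([329.7, 220.9])) (138, np.int64(324), np.int64(335), np.int64(210), np.int64(229))
None 0
-0.4 outer base [317.5 216.4] top [317.5 203.8]
-0.2 outer base [319.1 220.8] top [319.2 208.4]
0 outer base [321.9 225. ] top [322.  212.6]
0.2 outer base [325.6 228.7] top [326.  216.4]
```

>>> jog_arm([
  [[-0.17,0.38,0],-4,0],
  [[-0.17,0.38,0],-4,0],
  [[-0.1,0.2,0],-2,0],
  [[0,0,0],0,0],
])

```text
time_s: 10.05
tcp_pos: [0.5297, 0.0384, 0.0903]
eef_rot: [180.0, -0.0, 18.1]
contact_force: [0.4, 0.9, 0.6]
gripper_width: 0.0005
gripper_force: 0.5
```

```bash
cat >> h.py <<'E'
def fitdial(c,verbose=True):
    "dial by silhouette IoU of the tab box against red pixels (scene)"
    T=np.linalg.inv(np.array(c["world_from_camera"]));K=np.array(c["mtx"])
    hsv=cv2.cvtColor(c["pixels"],cv2.COLOR_BGR2HSV);m=((hsv[...,0]<7)|(hsv[...,0]>174))&(hsv[...,1]>150)&(hsv[...,2]>35)
    k=np.zeros_like(m);k[175:275,285:400]=m[175:275,285:400];best=[]
    for dl in np.arange(-.6,.8,.01):
        ph=np.pi-.0727+dl;e=np.array([np.cos(ph),np.sin(ph),0]);t=np.array([-e[1],e[0],0]);A=np.array([.5877,.0307,0]);q=[]
        for r in(.04,.064):
            for w in(-.006,.006):
                for z in(.111,.155):
                    p=T@np.r_[A+r*e+w*t+[0,0,z],1];u=p[:2]/p[2];u=u*(1+c["k1"]*u@u);q.append((K[:2,:2]@u+K[:2,2])*8)
        M=np.zeros((800,960),np.uint8);q=np.array(q)-[285*8,175*8]
        cv2.fillConvexPoly(M,cv2.convexHull((q+4).astype(np.int32)),255)
        M=cv2.resize(M,(120,100),interpolation=cv2.INTER_AREA)[:100,:115]/255.;R=k[175:275,285:400].astype(float)
        best.append((np.minimum(M,R).sum()/np.maximum(M,R).sum(),round(dl,2)))
    return sorted(best)[-4:]
E
python3 - <<'E'
from h import *
plan([.5297,.0395,.088],18.7)
c=capture("scene");print(dial(c,"scene"),red(c,"scene"),fitdial(c))
E
```

```text
shift cm [ 0.03 -0.1   0.23] turn -0.6 t 10.05 F [0.4 0.9 0.6] p [0.5297 0.0384 0.0903] yaw 18.1
(86, np.float64(0.41), np.float64(0.0566), array([332.7, 223. ])) (131, np.int64(328), np.int64(337), np.int64(213), np.int64(232)) [(np.float64(0.6795606494746897), np.float64(0.39)), (np.float64(0.6799088649544326), np.float64(0.36)), (np.float64(0.6918969652727084), np.float64(0.38)), (np.float64(0.6927681841967558), np.float64(0.37))]
```

>>> jog_arm([
  [[0,-1,0],0,0],
  [[0,-2,0],0,0],
  [[0,0,-5],0,0],
  [[0,-5,-3],0,0],
  [[0,-5,0],0,0],
  [[0,0,0],0,0],
])

```text
time_s: 10.85
tcp_pos: [0.4878, 0.1645, 0.1707]
eef_rot: [-180.0, -0.0, 18.4]
contact_force: [-0.5, -0.5, -0.7]
gripper_width: 0.0004
gripper_force: 0.0
```

Run:
```python
from h import *
plan([.5297,.0384,.1503],18.1)
c=capture("scene");print(dial(c,"scene"),red(c,"scene"),fitdial(c))
c=capture("top");print(dial(c,"top"),blob(c,*COL["blue"],RO["top"])[:2])
```

```text
shift cm [ 0.   13.29  2.04] turn 0.3 t 10.85 F [-0.5 -0.5 -0.7] p [0.4878 0.1645 0.1707] yaw 18.4
(142, np.float64(0.384), np.float64(0.053), array([333. , 221.5])) (167, np.int64(328), np.int64(338), np.int64(212), np.int64(232)) [(np.float64(0.8462847186635236), np.float64(0.39)), (np.float64(0.8628345059525038), np.float64(0.36)), (np.float64(0.8732081734259931), np.float64(0.38)), (np.float64(0.880039249253638), np.float64(0.37))]
(41, np.float64(0.415), np.float64(0.0508), array([373.6, 208.6])) (array([378.55, 223.1 ]), 40)
```

>>> jog_arm([
  [[0,5,0],0,0],
  [[0,5.3,0],0,0],
  [[0,0,4],0,0],
  [[0,0,4],0,0],
  [[0,1.5,0],0,0],
  [[0,1.2,0],0,0],
  [[-0.05,0.4,0],-1.5,0],
  [[-0.1,0.25,0],-1.9,0],
  [[0,0,0],0,0],
])

```text
time_s: 12.08
tcp_pos: [0.5309, 0.0316, 0.0913]
eef_rot: [180.0, -0.1, 21.7]
contact_force: [-0.3, 0.0, 0.1]
gripper_width: 0.0003
gripper_force: 0.4
```

Run:
```python
from h import *
a=.45;ph=np.pi-.0727+a;e=np.array([np.cos(ph),np.sin(ph)]);t=np.array([-e[1],e[0]])
g=np.array([.5877,.0307])+.052*e-.027*t;plan([*g,.0905],np.degrees(ph)-180)
c=capture("scene");print(dial(c,"scene"),red(c,"scene"),fitdial(c))
```

```text
shift cm [ 0.05 -0.52  0.08] turn 0.0 t 12.07 F [-0.3  0.   0.1] p [0.5309 0.0316 0.0913] yaw 21.7
(49, np.float64(0.5), np.float64(0.0486), array([336.5, 221.2])) (122, np.int64(331), np.int64(339), np.int64(217), np.int64(233)) [(np.float64(0.6697810998398291), np.float64(0.52)), (np.float64(0.6746106913944627), np.float64(0.49)), (np.float64(0.6811102681958142), np.float64(0.51)), (np.float64(0.6875487334863101), np.float64(0.5))]
```

>>> jog_arm([
  [[0,-1,0],0,0],
  [[0,-2,0],0,0],
  [[0,0,-5],0,0],
  [[0,-5,-3],0,0],
  [[0,-5,0],0,0],
  [[0,0,0],0,0],
  [[0,0,0],0,0],
])

```text
time_s: 13.0
tcp_pos: [0.482, 0.1529, 0.1704]
eef_rot: [180.0, -0.0, 21.7]
contact_force: [0.1, -0.1, 0.8]
gripper_width: 0.0006
gripper_force: 0.0
```

Run:
```python
from h import *
plan([.5309,.0316,.1503],18.1)
c=capture("scene");print(dial(c,"scene"),red(c,"scene"),fitdial(c))
i=np.clip(255*(c["pixels"][185:260,295:395]/255.)**.6,0,255).astype(np.uint8);a=cv2.resize(i,(400,300),interpolation=cv2.INTER_CUBIC)
c=capture("top");print(dial(c,"top"),blob(c,*COL["blue"],RO["top"])[:2])
i=c["pixels"][165:240,320:420];b=cv2.resize(i,(400,300),interpolation=cv2.INTER_CUBIC);cv2.imwrite("pics/h.png",np.hstack([a,b]))
```

```text
shift cm [ 0.05 13.07  2.01] turn 3.6 t 13.0 F [ 0.1 -0.1  0.8] p [0.482  0.1529 0.1704] yaw 21.7
(132, np.float64(0.51), np.float64(0.0539), array([335.6, 223.2])) (150, np.int64(331), np.int64(340), np.int64(213), np.int64(233)) [(np.float64(0.8136086841408525), np.float64(0.52)), (np.float64(0.8236816138581297), np.float64(0.49)), (np.float64(0.8311059805532123), np.float64(0.51)), (np.float64(0.8408732538254826), np.float64(0.5))]
(41, np.float64(0.543), np.float64(0.0522), array([376.1, 208. ])) (array([378.55, 223.1 ]), 40)
```

View pics/h.png

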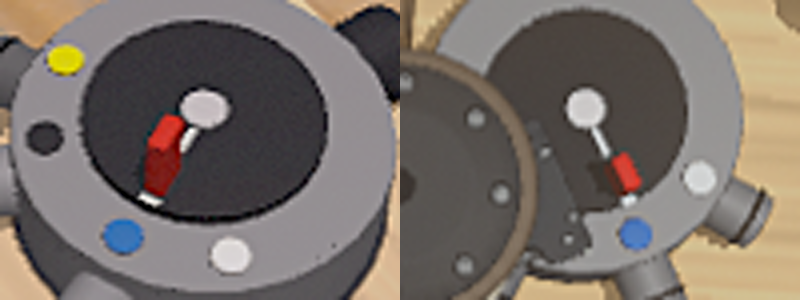

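The view shows the arrow just past blue. In the right half the tip is at (629,202), the hub at (585,108) and blue at (636,234), which puts the dial at about 0.505 against 0.45. I'll nudge it back from the other side by about 3 mm.

Run:
```python
from h import *
y=np.radians(21.7)
ph=np.pi-.0727+.505;e=np.array([np.cos(ph),np.sin(ph)]);t=np.array([np.sin(y),-np.cos(y)])
T=np.array([.5877,.0307])+.052*e;g=T+t*.036;print(T.round(4),g.round(4));plan([*g,.0905],21.7)
```

```text
[0.5405 0.0089] [ 0.5538 -0.0245]
shift cm [ 0.14 19.04  7.97] turn -0.1 t 13.1 F [ 0.4 -0.3 -0.5] p [0.4823 0.152  0.1702] yaw 21.6
```

>>> jog_arm([
  [[0.1,4.8,0],0,0],
  [[0,4.8,0],0,0],
  [[0,4.8,0],0,0],
  [[0,4.6,0],0,0],
  [[0,0,0],0,0],
  [[0,0,4],0,0],
  [[0,0,4],0,0],
  [[0,0,0],0,0],
])

```text
time_s: 14.1
tcp_pos: [0.5507, -0.0246, 0.0876]
eef_rot: [-179.9, 0.4, 21.6]
contact_force: [-0.5, 0.9, 0.7]
gripper_width: 0.0004
gripper_force: 0.0
```

>>> jog_arm([
  [[0,-0.4,0],0,0],
  [[0,-0.3,0],0,0],
  [[0,0,0],0,0],
])

```text
time_s: 14.48
tcp_pos: [0.5514, -0.0167, 0.0916]
eef_rot: [180.0, -0.1, 21.7]
contact_force: [0.6, 0.1, 0.1]
gripper_width: 0.0006
gripper_force: 0.0
```

Run:
```python
from h import *
plan([.5405,.0089,.0905],21.7)
c=capture("scene");print(dial(c,"scene"),red(c,"scene"));c=capture("top");print(dial(c,"top"),red(c,"top"))
```

```text
shift cm [-0.07 -2.78  0.11] turn -0.0 t 14.47 F [0.6 0.1 0.1] p [ 0.5514 -0.0167  0.0916] yaw 21.7
(46, np.float64(0.512), np.float64(0.0635), array([333.7, 226.5])) (87, np.int64(331), np.int64(338), np.int64(220), np.int64(233))
None 0
```

>>> jog_arm([
  [[0,-0.15,0],0,0],
  [[0,0,0],0,0],
])

```text
time_s: 14.82
tcp_pos: [0.5502, -0.0158, 0.0904]
eef_rot: [180.0, -0.0, 21.6]
contact_force: [0.4, -0.4, 0.1]
gripper_width: 0.0009
gripper_force: 0.0
```

>>> jog_arm([
  [[0,-0.15,0],0,0],
])

```text
time_s: 14.95
tcp_pos: [0.5496, -0.0145, 0.0902]
eef_rot: [180.0, 0.0, 21.6]
contact_force: [0.2, 0.2, 0.8]
gripper_width: 0.0005
gripper_force: 0.0
```

Run:
```python
from h import *
plan([.5405,.0089,.0905],21.7)
c=capture("scene");print(dial(c,"scene"),red(c,"scene"))
```

```text
shift cm [ 0.02 -2.51 -0.03] turn -0.1 t 14.95 F [0.2 0.2 0.8] p [ 0.5496 -0.0145  0.0902] yaw 21.6
(43, np.float64(0.515), np.float64(0.0637), array([333.7, 226.6])) (70, np.int64(331), np.int64(337), np.int64(221), np.int64(233))
```

No contact yet at 25 mm, so I'll continue in small steps.

>>> jog_arm([
  [[0,-0.15,0],0,0],
  [[0,0,0],0,0],
])

```text
time_s: 15.25
tcp_pos: [0.549, -0.0132, 0.0902]
eef_rot: [180.0, 0.0, 21.7]
contact_force: [0.1, -1.6, -0.4]
gripper_width: 0.0005
gripper_force: 0.5
```

>>> jog_arm([
  [[0,-0.15,0],0,0],
  [[0,0,0],0,0],
])

```text
time_s: 15.5
tcp_pos: [0.5483, -0.0118, 0.0902]
eef_rot: [180.0, 0.0, 21.6]
contact_force: [-0.0, -1.3, -0.8]
gripper_width: 0.0005
gripper_force: 0.9
```

Run:
```python
from h import *
plan([.5405,.0089,.0905],21.7)
c=capture("scene");print(dial(c,"scene"),red(c,"scene"))
```

```text
shift cm [ 0.04 -2.21 -0.03] turn -0.1 t 15.5 F [-0.  -1.3 -0.8] p [ 0.5483 -0.0118  0.0902] yaw 21.6
(44, np.float64(0.491), np.float64(0.0646), array([332.9, 226.6])) (63, np.int64(330), np.int64(336), np.int64(221), np.int64(233))
```

>>> jog_arm([
  [[0,-0.1,0],0,0],
  [[0,0,0],0,0],
  [[0,1,0],0,0],
  [[0,2,0],0,0],
  [[0,0,-5],0,0],
  [[0,5,-4],0,0],
  [[0,5,0],0,0],
  [[0,0,0],0,0],
])

```text
time_s: 16.55
tcp_pos: [0.5968, -0.1333, 0.1794]
eef_rot: [180.0, -0.1, 21.5]
contact_force: [-0.9, 0.5, -1.6]
gripper_width: 0.0001
gripper_force: 0.0
```

Run:
```python
from h import *
c=capture("scene");print(dial(c,"scene"),red(c,"scene"),fitdial(c))
c=capture("top");print(dial(c,"top"),red(c,"top"),blob(c,*COL["blue"],RO["top"]) and 1)
# arrow tip: bright low-sat pixels between r 60..72 mm
g=c["pixels"].astype(float).min(2);T=np.linalg.inv(np.array(c["world_from_camera"]))
V,U=np.mgrid[145:250,315:420];w=[]
for v,u in zip(V.ravel(),U.ravel()):
    P=at(c,(u,v),.111)[:2]-[.5877,.0307];r=np.hypot(*P)
    if .022<r<.036 or .062<r<.069: w.append((g[v,u],np.arctan2(-P[1],-P[0])+.0727,r))
w=np.array(w);w=w[(w[:,0]>110)&(abs(w[:,1]-.45)<.35)];print(len(w),w.round(3).tolist()[:20])
plan([.4914,-.1836,.2],0)
```

```text
(141, np.float64(0.457), np.float64(0.0539), array([334.4, 222.6])) (159, np.int64(330), np.int64(340), np.int64(213), np.int64(233)) [(np.float64(0.835793436871604), np.float64(0.47)), (np.float64(0.843944644033928), np.float64(0.44)), (np.float64(0.8642937316525643), np.float64(0.46)), (np.float64(0.8659022823767755), np.float64(0.45))]
None 0 None
0 []
shift cm [-11.62   1.05  -2.11] turn 21.6 t 16.65 F [-0.   0.2  0.5] p [ 0.5956 -0.1312  0.1789] yaw 21.6
```

The dial now reads 0.455, so the selector points at blue. Next is the start button.

>>> jog_arm([
  [[-4,0.4,0],0,0],
  [[-4,0.4,0],0,0],
  [[-3.6,0.2,0],0,0],
  [[0,0,0],0,0],
  [[0,0,4],0,0],
  [[0,0,4],0,0],
  [[0,0,2],0,0],
  [[0,0,0],0,0],
])

```text
time_s: 17.65
tcp_pos: [0.4908, -0.1818, 0.0779]
eef_rot: [-179.9, 0.2, 21.7]
contact_force: [-1.0, 0.3, 0.9]
gripper_width: 0.0006
gripper_force: 0.0
```

Run:
```python
from h import *
plan([.4914,-.1836,.041],0)
c=capture("scene");print(dial(c,"scene"))
```

```text
shift cm [-0.02  0.19  3.69] turn 21.7 t 17.65 F [-1.   0.3  0.9] p [ 0.4908 -0.1818  0.0779] yaw 21.7
(136, np.float64(0.454), np.float64(0.0542), array([334.2, 222.7]))
```

>>> jog_arm([
  [[0,0.2,1],0,0],
  [[0,0,1],0,0],
  [[0,0,0.7],0,0],
  [[0,0,0],0,0],
])

```text
time_s: 18.2
tcp_pos: [0.4917, -0.1845, 0.0517]
eef_rot: [-180.0, 0.1, 21.6]
contact_force: [-0.1, 0.9, 0.7]
gripper_width: 0.0003
gripper_force: 0.0
```

>>> jog_arm([
  [[0,0,0.3],0,0],
  [[0,0,0.3],0,0],
  [[0,0,0],0,0],
])

```text
time_s: 18.58
tcp_pos: [0.4926, -0.1845, 0.0466]
eef_rot: [180.0, -0.0, 21.7]
contact_force: [-0.6, -0.3, 3.2]
gripper_width: 0.0004
gripper_force: 1.8
```

>>> jog_arm([
  [[0,0,0.3],0,0],
  [[0,0,0],0,0],
])

```text
time_s: 18.82
tcp_pos: [0.4926, -0.1845, 0.0439]
eef_rot: [180.0, -0.0, 21.7]
contact_force: [-1.3, -0.3, 8.8]
gripper_width: 0.0007
gripper_force: 4.4
```

>>> jog_arm([
  [[0,0,0.15],0,0],
  [[0,0,0],0,0],
])

```text
time_s: 19.08
tcp_pos: [0.4928, -0.1846, 0.0437]
eef_rot: [179.9, -0.1, 21.7]
contact_force: [-6.7, 3.7, 21.4]
gripper_width: 0.0004
gripper_force: 11.1
```

>>> jog_arm([
  [[0,0,0.1],0,0],
  [[0,0,0],0,0],
])

```text
time_s: 19.32
tcp_pos: [0.4928, -0.1846, 0.0436]
eef_rot: [179.9, -0.1, 21.7]
contact_force: [-9.0, 5.9, 31.2]
gripper_width: 0.0006
gripper_force: 15.4
```

The arm hits a hard stop at 0.0437. I'll release in steps to confirm the full 6 mm travel.

>>> jog_arm([
  [[0,0,-0.45],0,0],
  [[0,0,0],0,0],
])

```text
time_s: 19.58
tcp_pos: [0.4926, -0.1845, 0.0459]
eef_rot: [180.0, -0.1, 21.7]
contact_force: [0.5, -0.2, 3.3]
gripper_width: 0.0006
gripper_force: 1.9
```

>>> jog_arm([
  [[0,0,-0.2],0,0],
  [[0,0,0],0,0],
])

```text
time_s: 19.82
tcp_pos: [0.4926, -0.1845, 0.0474]
eef_rot: [180.0, -0.0, 21.7]
contact_force: [0.5, -1.6, 3.9]
gripper_width: 0.0004
gripper_force: 1.6
```

>>> jog_arm([
  [[0,0,-0.15],0,0],
  [[0,0,0],0,0],
])

```text
time_s: 20.08
tcp_pos: [0.4926, -0.1845, 0.0488]
eef_rot: [180.0, -0.0, 21.6]
contact_force: [0.4, -0.1, 2.4]
gripper_width: 0.0006
gripper_force: 1.2
```

>>> jog_arm([
  [[0,0,-0.15],0,0],
  [[0,0,0],0,0],
])

```text
time_s: 20.32
tcp_pos: [0.4916, -0.1842, 0.05]
eef_rot: [-180.0, 0.0, 21.6]
contact_force: [-0.8, 0.4, 1.2]
gripper_width: 0.0
gripper_force: 0.9
```

The contact was carried over about 6 mm, which is full travel. Now I'll retreat and verify.

>>> jog_arm([
  [[0,0,-2],0,0],
  [[0,0,-5],0,0],
  [[0,0,-5],0,0],
  [[0,0,-5],0,0],
  [[0,0,-2],0,0],
  [[0,0,0],0,0],
  [[0,0,0],0,0],
])

```text
time_s: 21.2
tcp_pos: [0.4913, -0.1841, 0.2389]
eef_rot: [-179.9, 0.1, 21.6]
contact_force: [-0.5, -0.3, -0.3]
gripper_width: 0.0005
gripper_force: 0.0
```

Run:
```python
from h import *
c=capture("scene");print(dial(c,"scene"),fitdial(c)[-1])
for t,z in(("glue_bottle",.1),("offcut_1",.05),("sanding_block",.031)):
    r=regions_of(c,t);print(t,r and (r[0]["pixel"],at(c,r[0]["pixel"],z).round(3)))
s=get_state();print(np.round(s["contact_force"],1),np.abs(s["qd"]).max(),s["tcp_pos"])
print(close_job())
```

```text
(28, np.float64(0.485), np.float64(0.0697), array([331.6, 228.3])) (np.float64(0.17953161896921513), np.float64(0.45))
glue_bottle ([440.8, 261.5], array([ 0.666, -0.182,  0.1  ]))
offcut_1 ([415.8, 299.4], array([ 0.588, -0.198,  0.05 ]))
sanding_block ([216.2, 174.2], array([0.434, 0.396, 0.031]))
[0.2 0.6 0.6] 0.40637090628092376 [ 0.4917109  -0.18435842  0.23917027]
the job is handed in; nothing more can be done
None
```

The job is handed in: the selector points at blue (dial about 0.455 rad against 0.45), start was then pressed through its full 6 mm and released, the arm is clear, the loose things show no sign of being disturbed, and robot time was about 21 s of the 43 s allowed.

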